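Lock the screw jack's setting with its jam nut

TASK

Lock the height setting of the screw jack: fit the loose holding key fully down over the flatted end of the adjusting screw, its arm beside the upright post so that the post stops it turning clockwise. Then turn the jam nut clockwise (from above) by its lever until it is firm on the collar and takes a push of about 10 N at its upright handle, without overtightening and without letting the screw turn along. Leave the key on the screw and the copper rings and aluminium block where they are.

Things in the scene. Friction and masses are not known exactly. Their poses are not given: they have to be found in the camera images.
- jack: Grey base plate of the screw jack, 145 x 100 x 14 mm, fixed to the bench. Origin: at bench level on the upright axis of the adjusting screw, z up; the plate reaches from x = -50 to +95 mm and y = -50 to +50 mm.
- post_top (a point): Centre of the top of the round steel reaction post on the jack's plate: 14 mm across, top 92 mm above the bench, at x = +75, y = -16.5 mm of the jack's origin.
- screw: Steel adjusting screw, upright on the jack's axis. Origin as jack (bench level), x along the tang's length, at the start within 0.03 rad of the jack's x. Turns about z with 0.03 N m drag, so unless held it turns along with the nut. Held by the key against the post it has 0.10 to 0.20 rad of play clockwise in all; more than 0.26 rad off the jack's x is a lost setting.
- tang_top (a point): Centre of the top of the screw's flatted end (tang), 81 mm above the bench, 20 mm long (screw's x) x 8 mm thick (y) x 13 mm high. It stands on a round shoulder 34 mm across whose top is 68 mm above the bench.
- nut: Steel jam nut below the shoulder: hexagon 42 mm across corners, 14 mm high, with a flat lever arm 12 mm wide, 4 to 12 mm above the nut's origin. Origin: on the axis, nominally at the underside (the real face lies up to 1.6 mm off it, unmeasured), 46 to 47.5 mm above the bench at the start; x along the lever, which starts 175 to 200 degrees from the jack's x (counter-clockwise from above).
- nut_handle (a point): Top centre of the lever's upright round handle pin (revolves freely): 13 mm across, 36 mm tall, 85 mm from the axis, top 48 mm above the nut's origin. Turning clockwise sinks it 3 mm per rad: 0.1 to 1.7 rad free with about 1 N of push here (how far, no measured pose tells), then it clamps, push rising about 26 N per rad, clamp 6 to 8 N per 1 N of push; self-locking. 8 to 12 N is right.
- collar: Heavy loose steel collar around the screw on the jack's plate, 94 mm across, 22 mm bore, 30 mm high, 1.5 kg; the nut clamps on its top, 44 mm above the bench. Origin: centre of its underside.
- key: Loose aluminium holding key, 0.24 to 0.38 kg, slot down on the bench. Origin: underside, mid slot; x along its arm, z up. Block x -32 to +18, y -18 to +18, 20 mm high; slot in the underside 22 (x) x 10 mm, 14 deep, 1.8 mm chamfer. Arm 14 wide, 12 high, flush below, out to x = +93 mm. Seated: underside on the shoulder, arm along the jack's +x on the post's +y side (2.5 mm gap when straight).
- key_tab (a point): Top of the key's upright grip tab, 10 mm from the key's origin along its x, 48 mm above its underside. The tab is 14 mm thick (y), 40 mm long (x from -12 to +28 mm of the key's origin) and rises from 20 to 48 mm above the underside.
- ring_a: Turned copper ring, 52 mm across, 30 mm high, 0.3 kg. Bystander. Origin: centre of its underside.
- ring_b: Another such copper ring, 52 mm across, 30 mm high. Bystander.
- block: Aluminium block 50 x 45 x 35 mm with a low rib on top. Bystander. Origin: centre of its underside.
Things that resemble listed ones, but are neither listed nor needed, are in the scene too. Of the things that look like the jack, the middle-sized one is meant.

How it is judged (in metres and radians):
On the way, in this order (a step that is already met when the one before it is completed fails the run):
1. the key sits fully on the screw's flatted end, its arm along the jack's +x beside the post (horizontal distance between key and screw below 0.004 m and z of key in the frame of screw between 0.064 and 0.0715 m and angle between the x axis of key and the x axis of jack, either way round below 0.3 rad and angle between key's own z axis and vertical below 0.1 rad and contact force between nut and collar below 5 N and x of key_tab in the frame of jack above 0 m), for 0.2 s.
2. then the jam nut is tight on the collar (contact force between nut and collar above 40 N), for 0.2 s.
At the end, for the whole second after the job is handed in: Nut clamped on the collar with 40 to 105 N (a push of about 8 to 12 N); screw within 0.26 rad of the jack's x; key still fully on it (within 4 mm of the axis, at most 3.5 mm above the shoulder, arm within 0.3 rad of the jack's x, tilted under 0.1 rad); all at rest (contact force between nut and collar between 40 and 105 N and angle between the x axis of screw and the x axis of jack, either way round below 0.26 rad and horizontal distance between key and screw below 0.004 m and z of key in the frame of screw between 0.064 and 0.0715 m and angle between the x axis of key and the x axis of jack, either way round below 0.3 rad and angle between key's own z axis and vertical below 0.1 rad and linear speed of key below 0.02 m/s and angular speed of nut below 0.05 rad/s and x of key_tab in the frame of jack above 0 m); the robot touches nothing.
It fails at once if the adjusting screw turned more than 0.26 rad (15 degrees) off the jack's x: setting lost (angle between the x axis of screw and the x axis of jack, either way round above 0.26 rad).
It fails at once if the nut overtightened: clamp force above 115 N (contact force between nut and collar above 115 N).
It fails at once if a bystander pushed more than 15 mm (distance of any of ring_a, ring_b, block from where it was at the start of the episode above 0.015 m).
It also fails if it takes over 67 s, if anything falls off the work surface, if the arm or the gripper's body presses on something with over 40 N, if the wrist force passes 120 N, or if a joint passes its speed limit or range.

ROBOT

A 6-joint arm with a two-finger parallel gripper is mounted at the origin on the work surface. World frame = base frame: x ahead of the robot, y to its left, z up, the work surface at z = 0. Lengths are in mm, angles in rad, forces in N, time in s.
With the tool pointing down it reaches from about 275 to 750 mm from the base axis. Payload 10.2 kg.
Tool frame: the origin (TCP) lies at the very end of the fingers, on their centre line; the grasp point (between the pads) lies 19 mm behind it; z points along the fingers, y is the line along which they close (so a half turn about z gives the same grasp; the last joint's range is limited). The gripper opens to 85 mm and grips with 20 to 120 N. Pads are 22 mm wide; open, the fingers measure 114 mm over their backs; the gripper's body (76 mm by 85 mm) begins 54 mm behind the grasp point. The pads swing forward as they close: fully open they stand 13 mm farther back than shut.
Start: joints at [0.993, 0.313, 1.498, -0, 1.331, -0.223], TCP at [182.399, 492.302, 231.294] pointing down, gripper open.
Joint ranges: [-2.94, 2.94], [-0.97, 2.17], [0.19, 2.56], [-1.23, 4.37], [0.02, 3.11], [-2.88, 2.88]. Speed limits (rad/s): [2.39, 2.39, 3.01, 3.14, 3.14, 3.14].

INTERFACE

Orientations are given as a unit quaternion [w, x, y, z].
In Python, from rig import * gives the robot as it stands. The module is installed in compiled form; this text tells all that it offers.
- The arm moves only by the shell command python3 -m crank 'ROWS' [FORCE]. ROWS is JSON, a list that holds one entry, the list of rows, each a list of 7 numbers: the shift along the tool's x, y, z in units of 25 mm (1.0 is 25 mm), then the turn, a rotation vector about the tool's x, y, z in units of 8 degrees (1.0 is 8 degrees), then the finger opening in mm, from 0 to 85.4. A call has exactly 8 rows; each row shifts and turns the commanded pose from where the row before left it, along the tool's axes as they then stand; what a row does not reach is not made up. A row lasts 1/10 s, in which the tool goes at most 50 mm and 8.59 degrees, less where a joint would pass 70% of its speed; a pose out of reach is approached as far as the arm can. A call is refused whole if a number of a shift passes 1 or a number of a turn 1, either way. A call with a gripper value outside its range is refused whole. The fingers move at their own pace and stop on an object; FORCE is the grip in N (left out, the last holds). Time passes only in rows, so rows that do not move let the fingers close, or fill a call up. It gives the time, the measured TCP pose, the force, the opening and the grip force at its end, in the units of the state.
- sense(): the state, without advancing time (a new reading comes with each control period).
- capture(name): name is "scene" or "top" or "wrist"; returns the picture (400x640x3 uint8, blue, green, red); there is no depth.
- camera_model(name): a dict with "fx", "fy", "cx", "cy" (pixels), "k1" (the pictures are not rectified: a ray, as slopes to the right and down, at radius r is drawn at 1 + k1 r^2 times it, then the intrinsics apply), "world_from_camera" (4x4, takes a point from camera to world coordinates); the wrist camera has in their place "T_tool_cam" (4x4, takes a point from camera to tool coordinates, whose origin is the TCP and whose axes are the flange's). Camera axes: x right, y up, looking along -z (the intrinsics and any distortion apply to the point x, -y, -z); pixel columns grow to the right and rows downward; lengths in mm; the calibration is good to about 2 mm. A picture is of the moment at which its call begins: read the wrist's pose just before it. camera_model takes no time and is no camera call.
- finish_job(): hands the job in; it is judged then, once.
The state is a dict: "time_s": time; "joints": joint angles; "dq": joint speeds; "tau": joint torques, N m; "eef_pos": TCP position; "ee_rot": TCP orientation; "force": force on the tool from outside, world axes, zero at the start; "wrist_torque": the same for the moment, N m; "grip_width": opening from 0.0 (shut) to 1.0 (fully open); "grip_force": force on a finger pad.
Only numpy, scipy, OpenCV 4.12 (cv2) and the standard library are available. Lean on these libraries where they do the work, as an engineer would, in place of code of your own. Each camera call takes 0.05 s, during which the arm holds its last target. There are 200 camera calls.

## Working session

There is one attempt and no reset: what is moved stays moved. The work goes in short steps, Python scripts to look and compute and a shell command to move; the robot and the scene stay as the last step left them, time stands still between calls to the robot, and variables do not carry over. Pictures are saved under pics/ and viewed, at most 13 in all, crops included, and the job is handed in when it is done.

```bash
mkdir -p pics
cat > h.py <<'E'
from rig import *
import numpy as np, cv2
from scipy.spatial.transform import Rotation as R
def pose():
    s=sense(); q=s["ee_rot"]; T=np.eye(4)
    T[:3,:3]=R.from_quat([q[1],q[2],q[3],q[0]]).as_matrix(); T[:3,3]=s["eef_pos"]; return T
def cam(n,T=None):
    m=camera_model(n)
    W=np.array(m["world_from_camera"]) if n!="wrist" else T@np.array(m["T_tool_cam"])
    return m,W
def ray(m,W,px):
    d=np.array([(px[0]-m["cx"])/m["fx"],(px[1]-m["cy"])/m["fy"]]); u=d.copy()
    for _ in range(20): u=d/(1+m["k1"]*(u@u))
    v=W[:3,:3]@np.array([u[0],-u[1],-1.]); return W[:3,3],v/np.linalg.norm(v)
def onz(m,W,px,z):
    o,v=ray(m,W,px); return o+v*(z-o[2])/v[2]
def proj(m,W,P):
    p=np.linalg.inv(W)@np.append(P,1); u=np.array([p[0],-p[1]])/-p[2]; u=u*(1+m["k1"]*(u@u))
    return np.array([m["fx"]*u[0]+m["cx"],m["fy"]*u[1]+m["cy"]])
def tri(rays):
    A=np.zeros((3,3));b=np.zeros(3)
    for o,v in rays:
        M=np.eye(3)-np.outer(v,v);A+=M;b+=M@o
    return np.linalg.solve(A,b)
E
python3 - <<'E'
from h import *
for n in("scene","top"):
    cv2.imwrite(f"pics/{n}0.png",capture(n)); m,W=cam(n); print(n,m["fx"],m["k1"],W[:3,3].round(),W[:3,2].round(2))
print(sense()["ee_rot"],sense()["force"],np.array(camera_model("wrist")["T_tool_cam"]).round(2))
T=pose();np.save("T0.npy",T);cv2.imwrite("pics/w0.png",capture("wrist"))
E
```

```text
scene 427.4474439718051 -0.02731811727406587 [1353.  443.  680.] [0.76 0.39 0.52]
top 399.50290831845194 0.014751063740925286 [ 441.   15. 1062.] [-0.05  0.02  1.  ]
[-2.53606208e-04  1.76444592e-01  9.84310398e-01 -5.31255554e-04] [-0.19963231  0.09182976 -0.43161385] [[   0.      0.95    0.33   84.46]
 [   1.     -0.      0.      0.47]
 [   0.      0.33   -0.95 -142.64]
 [   0.      0.      0.      1.  ]]
```

View pics/top0.png

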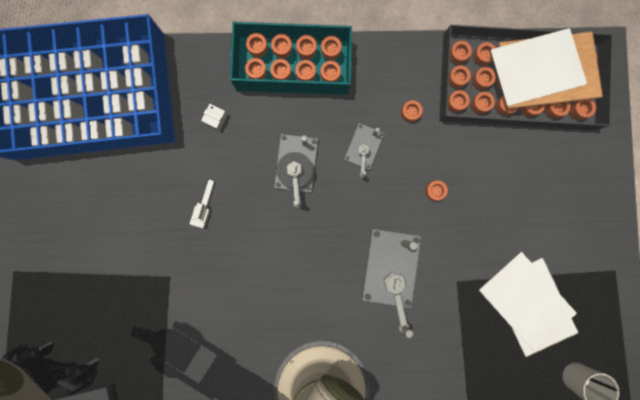

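View pics/scene0.png

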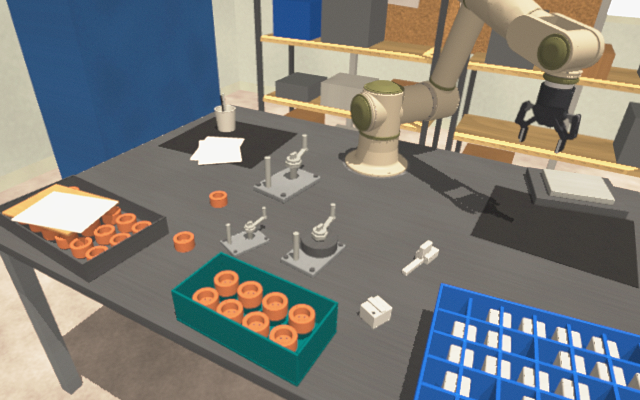

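The top view shows three jacks. The middle-sized one has its collar at about (296,167), its post at (306,139) and its handle at (298,205). The white key has its block at about (200,215) and its arm tip at (210,182). The rings are at (412,110) and (437,190), and the aluminium block is at (214,117).

Run:
```python
from h import *
m,W=cam("top"); im=cv2.imread("pics/top0.png")
for n,p,z in[("tab",(200,212),48),("tip",(210,183),12),("tang",(294,169),81),("post",(306,139),92),("handle",(298,204),95),("block",(214,117),35),("ringA",(412,110),30),("ringB",(437,190),30)]: print(n,onz(m,W,p,z).round(1))
t=cv2.resize(im[110:240,170:340],None,fx=4,fy=4,interpolation=cv2.INTER_CUBIC)
s=cv2.imread("pics/scene0.png")[190:330,270:450]; s=cv2.resize(s,None,fx=4,fy=4,interpolation=cv2.INTER_CUBIC)
w=cv2.imread("pics/w0.png"); 
cv2.imwrite("pics/w0.png",w); cv2.imwrite("pics/tc.png",t)
```

```text
tab [463.2 296.8  48. ]
tip [539.5 280.5  12. ]
tang [564.   56.8  81. ]
post [635.9  25.8  92. ]
handle [476.9  48.   95. ]
block [708.6 263.4  35. ]
ringA [ 720.4 -252.8   30. ]
ringB [ 508.9 -311.2   30. ]
```

View pics/w0.png

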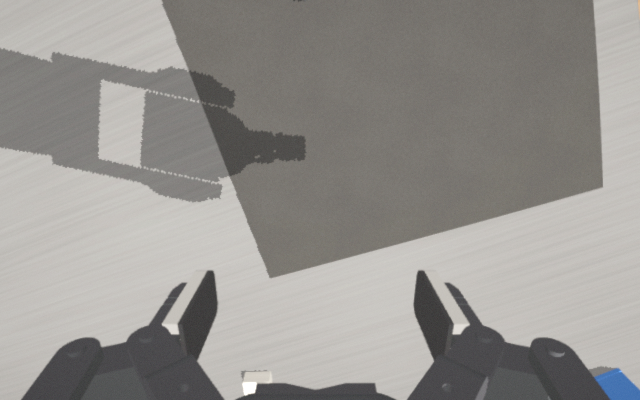

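The wrist view shows the dark mat and the robot's shadow, with the fingers at rows 270–400. Image "up" points back towards the robot. I'm moving to view the key.

```bash
python3 -m crank '[[[-0.8,-0.2,0,0,0,0,85],[-0.8,-0.2,0,0,0,0,85],[-0.8,-0.2,0,0,0,0,85],[-0.8,-0.2,0,0,0,0,85],[-0.8,-0.2,0,0,0,0,85],[-0.8,-0.2,0,0,0,0,85],[-0.8,-0.2,0,0,0,0,85],[-0.8,-0.2,0,0,0,0,85]]]' >/dev/null
python3 -m crank '[[[-0.8,-0.2,0,0,0,0,85],[-0.8,-0.2,0,0,0,0,85],[-0.8,-0.2,0,0,0,0,85],[-0.8,-0.2,0,0,0,0,85],[-0.8,-0.2,0,0,0,0,85],[-0.8,-0.2,0,0,0,-0.5,85],[0,0,0,0,0,-0.5,85],[0,0,0,0,0,0,85]]]'
python3 - <<'E'
from h import *
T=pose();np.save("T1.npy",T);cv2.imwrite("pics/w1.png",capture("wrist")); print(T.round(2))
E
```

```text
time_s: 1.75
eef_pos: [420.9, 329.1, 231.0]
ee_rot: [-0.0, 0.107, 0.994, -0.0]
force: [-0.8, -0.6, 0.1]
grip_width: 0.995
grip_force: 0.0
[[-9.8000e-01  2.1000e-01 -0.0000e+00  4.2085e+02]
 [ 2.1000e-01  9.8000e-01 -0.0000e+00  3.2905e+02]
 [ 0.0000e+00 -0.0000e+00 -1.0000e+00  2.3097e+02]
 [ 0.0000e+00  0.0000e+00  0.0000e+00  1.0000e+00]]
```

View pics/w1.png

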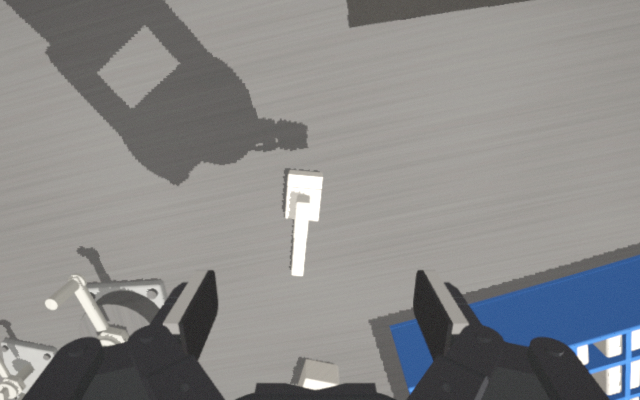

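The key is at (303,197), with its arm tip at (297,275). The jack and its handle are at the lower left. I'll take a closer second view.

```bash
python3 -m crank '[[[-0.5,-0.2,0.8,0,0,0,85],[-0.5,-0.2,0.8,0,0,0,85],[-0.5,-0.2,0.8,0,0,0,85],[-0.5,-0.2,0.8,0,0,0,85],[0,0,0,0,0,0,85],[0,0,0,0,0,0,85],[0,0,0,0,0,0,85],[0,0,0,0,0,0,85]]]'
python3 - <<'E'
from h import *
T=pose();np.save("T2.npy",T);cv2.imwrite("pics/w2.png",capture("wrist"))
E
```

```text
time_s: 2.6
eef_pos: [465.1, 299.8, 152.4]
ee_rot: [0.001, 0.107, 0.994, 0.0]
force: [0.1, 0.5, 0.2]
grip_width: 0.99
grip_force: 0.0
```

View pics/w2.png

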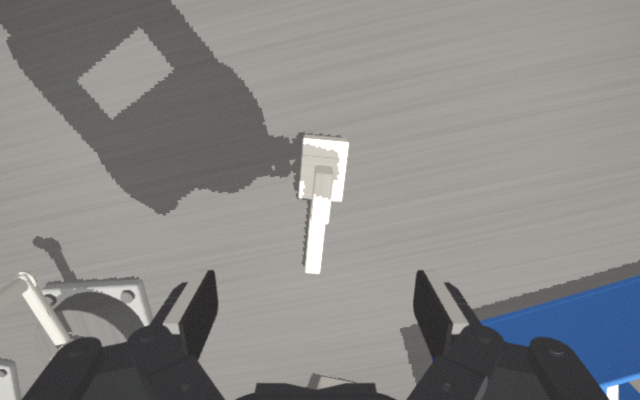

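The key block is at (323,168), partly in shadow, and the arm tip is at (314,268). I'll enlarge both views.

Run:
```python
from h import *
a=cv2.imread("pics/w1.png")[160:285,270:340];b=cv2.imread("pics/w2.png")[125:285,280:360]
a=cv2.resize(a,None,fx=4.5,fy=4.5,interpolation=cv2.INTER_CUBIC)[:563];b=cv2.resize(b,None,fx=3.5,fy=3.5,interpolation=cv2.INTER_CUBIC)
H=np.zeros((563,a.shape[1]+b.shape[1]+5,3),np.uint8);H[:a.shape[0],:a.shape[1]]=a;H[:b.shape[0],a.shape[1]+5:]=b
H=(255*(H/255.)**2).astype(np.uint8);cv2.imwrite("pics/kk.png",H);print(a.shape)
```

```text
(562, 315, 3)
```

View pics/kk.png

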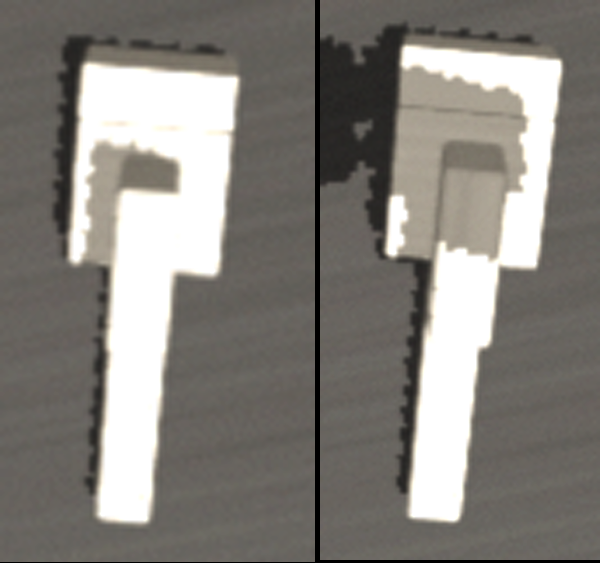

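Run:
```python
from h import *
c1=cam("wrist",np.load("T1.npy"));c2=cam("wrist",np.load("T2.npy"))
A=lambda x,y:(x/4.5+270-.4,y/4.5+160-.4);B=lambda x,y:((x-320)/3.5+280-.4,y/3.5+125-.4)
pts={"tabNL":((117,188),(442,168)),"tabNR":((178,192),(504,172)),"tipL":((97,520),(409,520)),"tipR":((150,521),(462,521)),"bNL":((83,65),(402,45)),"bNR":((238,75),(561,60)),"bFL":((68,262),(386,257)),"bFR":((220,275),(538,268))}
Q={}
for k,(a,b) in pts.items():
    p=tri([ray(*c1,A(*a)),ray(*c2,B(*b))]); z={"ta":48,"ti":12}.get(k[:2],20)
    Q[k]=onz(*c2,B(*b),z); print(k,p.round(1),onz(*c1,A(*a),z).round(1),Q[k].round(1))
f=lambda *k:sum(Q[i] for i in k)/len(k)
near,far,tip,tab=f("bNL","bNR"),f("bFL","bFR"),f("tipL","tipR"),f("tabNL","tabNR")
for n,a,b in(("tip-near",near,tip),("tip-far",far,tip),("tip-tab",tab,tip)):
    d=(b-a)[:2];print(n,np.linalg.norm(d),np.degrees(np.arctan2(d[1],d[0])))
d=(tip-near)[:2];d/=np.linalg.norm(d)
print("origin:",near[:2]+32*d,far[:2]-18*d,tip[:2]-93*d,tab[:2]+12*d)
T=np.load("T2.npy");print(T.round(4))
```

```text
tabNL [446.2 303.9  43.3] [444.6 304.5  48. ] [445.  304.2  48. ]
tabNR [450.4 316.6  41.4] [448.4 317.3  48. ] [448.5 316.5  48. ]
tipL [543.9 273.7  13.9] [544.7 273.4  12. ] [545.3 273.4  12. ]
tipR [546.7 287.3  14.6] [547.9 286.9  12. ] [548.5 286.9  12. ]
bNL [422.4 300.1  21.3] [422.9 300.1  20. ] [422.5 299.9  20. ]
bNR [434.5 334.3  13.7] [432.8 334.5  20. ] [433.4 334.   20. ]
bFL [471.8 284.2  14.7] [469.6 284.9  20. ] [470.4 285.1  20. ]
bFR [482.1 319.7  16.2] [480.7 320.   20. ] [480.7 319.6  20. ]
tip-near 124.49813556576035 -17.182801659839956
tip-far 74.70589602505933 -17.279508666791024
tip-tab 104.58673487702643 -16.789392759280428
origin: [458.51869762 307.47294737] [458.35756225 307.65475762] [458.03923286 307.62120881] [458.22426129 306.81232855]
[[-9.770000e-01  2.130000e-01  1.600000e-03  4.651070e+02]
 [ 2.130000e-01  9.770000e-01  7.000000e-04  2.997960e+02]
 [-1.400000e-03  1.000000e-03 -1.000000e+00  1.524155e+02]
 [ 0.000000e+00  0.000000e+00  0.000000e+00  1.000000e+00]]
```

Checks hold: the measured arm is 124.5 mm against 125 given, and heights are within a few mm. The key origin is (458.3,307.5) with yaw -17.2°. I'll grasp the tab.

```bash
python3 -m crank '[[[0,0.2,0.8,0,0,0.6,85],[0,0,0.9,0,0,0,70],[0,0,0.9,0,0,0,60],[0,0,0.9,0,0,0,60],[0,0,0.9,0,0,0,60],[0,0,0.6,0,0,0,60],[0,0,0.1,0,0,0,60],[0,0,0,0,0,0,60]]]' 60
python3 -m crank '[[[0,0,0,0,0,0,40],[0,0,0,0,0,0,0],[0,0,0,0,0,0,0],[0,0,0,0,0,0,0],[0,0,0,0,0,0,0],[0,0,0,0,0,0,0],[0,0,0,0,0,0,0],[0,0,0,0,0,0,0]]]' 60
```

```text
time_s: 3.45
eef_pos: [466.4, 304.3, 24.2]
ee_rot: [0.0, 0.149, 0.989, 0.0]
force: [0.1, 0.6, -1.0]
grip_width: 0.702
grip_force: 0.0
time_s: 4.25
eef_pos: [466.6, 304.3, 24.5]
ee_rot: [0.001, 0.149, 0.989, 0.0]
force: [-2.4, 0.9, 7.3]
grip_width: 0.147
grip_force: 59.6
```

```bash
python3 -m crank '[[[0,0,-0.3,0,0,0,0],[0,0,-0.7,0,0,0,0],[0,0,-1,0,0,0,0],[0,0,-1,0,0,0,0],[0,0,-1,0,0,0,0],[0,0,-1,0,0,0,0],[0,0,-1,0,0,0,0],[-0.5,-0.5,-1,0,0,0,0]]]' 60
python3 -m crank '[[[-0.9,-0.9,-0.5,0,0,0,0],[-0.9,-0.9,0,0,0,0,0],[-0.9,-0.9,0,0,0,0,0],[-0.9,-0.9,0,0,0,0,0],[-0.9,-0.9,0,0,0,0,0],[-0.9,-0.9,0,0,0,0,0],[-0.9,-0.9,0,0,0,0,0],[-0.6,-0.6,0,0,0,-0.8,0]]]' 60
python3 -m crank '[[[0,0,0,0,0,0,0],[0,0,0,0,0,0,0],[0,0,0,0,0,0,0],[0,0,0,0,0,0,0],[0,0,0,0,0,0,0],[0,0,0,0,0,0,0],[0,0,0,0,0,0,0],[0,0,0,0,0,0,0]]]' 60
python3 - <<'E'
from h import *
T=pose();np.save("T3.npy",T);cv2.imwrite("pics/w3.png",capture("wrist"))
E
```

```text
time_s: 5.05
eef_pos: [473.5, 289.2, 199.7]
ee_rot: [-0.001, 0.148, 0.989, -0.0]
force: [0.8, -0.3, -3.7]
grip_width: 0.145
grip_force: 58.7
time_s: 5.85
eef_pos: [588.9, 70.8, 210.9]
ee_rot: [-0.001, 0.093, 0.996, -0.0]
force: [0.2, 0.5, -3.6]
grip_width: 0.154
grip_force: 58.9
time_s: 6.65
eef_pos: [588.6, 72.9, 211.3]
ee_rot: [0.0, 0.093, 0.996, -0.0]
force: [0.1, -0.4, -2.8]
grip_width: 0.149
grip_force: 58.9
```

View pics/w3.png

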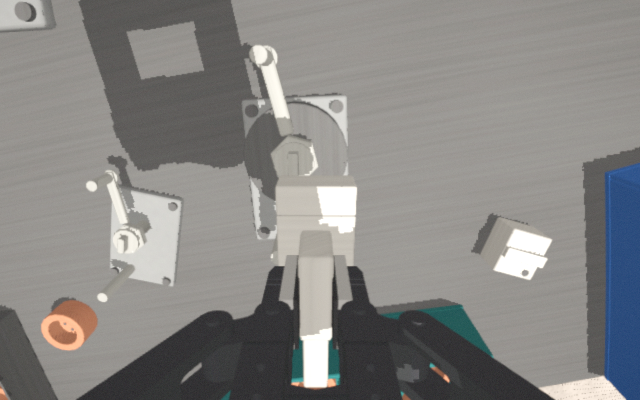

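The held key hides the tang at (293,160) and the post. The handle top is at (265,52). I'll take two views offset to either side.

```bash
python3 -m crank '[[[0,0.6,0,0,0,0,0],[0,0.6,0,0,0,0,0],[0,0.6,0,0,0,0,0],[0,0.6,0,0,0,0,0],[0,0,0,0,0,0,0],[0,0,0,0,0,0,0],[0,0,0,0,0,0,0],[0,0,0,0,0,0,0]]]' 60 >/dev/null
python3 - <<'E'
from h import *
T=pose();np.save("T4.npy",T);cv2.imwrite("pics/w4.png",capture("wrist"))
E
python3 -m crank '[[[0,-0.7,0,0,0,0,0],[0,-0.8,0,0,0,0,0],[0,-0.8,0,0,0,0,0],[0,-0.8,0,0,0,0,0],[0,-0.8,0,0,0,0,0],[0,-0.8,0,0,0,0,0],[0,0,0,0,0,0,0],[0,0,0,0,0,0,0]]]' 60
python3 - <<'E'
from h import *
T=pose();np.save("T5.npy",T);cv2.imwrite("pics/w5.png",capture("wrist"))
a=cv2.imread("pics/w4.png")[20:300,130:290];b=cv2.imread("pics/w5.png")[20:300,320:520]
H=cv2.resize(np.hstack([a,b]),None,fx=2.1,fy=2.1,interpolation=cv2.INTER_CUBIC)
H=(255*np.clip((H/255.),0,1)**1.5).astype(np.uint8);cv2.imwrite("pics/jj.png",H);print(H.shape)
E
```

```text
time_s: 8.35
eef_pos: [577.7, 15.5, 211.5]
ee_rot: [0.0, 0.094, 0.996, 0.0]
force: [-0.0, 0.0, -3.2]
grip_width: 0.148
grip_force: 59.1
(588, 756, 3)
```

View pics/jj.png

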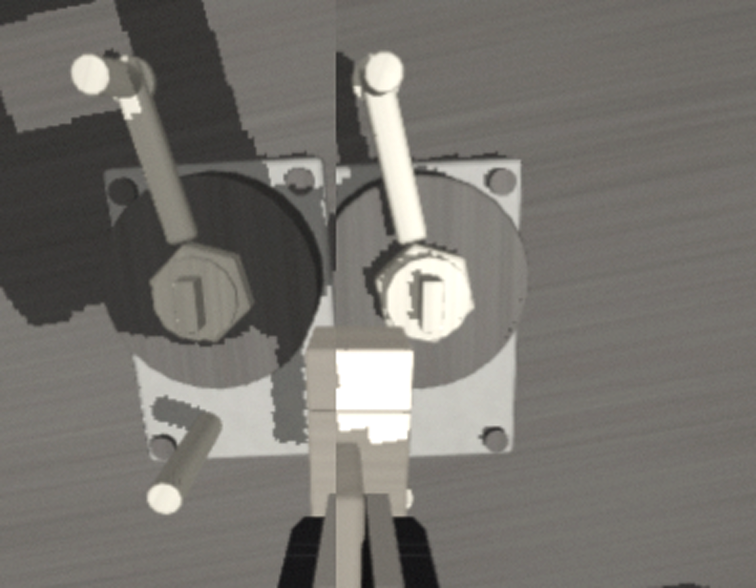

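In view A (left) the handle top is at (90,74), the post top at (165,498) and the tang at about (190,303). In view B the handle top is at (383,73) and the tang at about (432,305). I'll take one enlarged crop of the tang for both views, and fit blobs numerically.

Run:
```python
from h import *
a=cv2.imread("pics/w4.png")[135:190,195:250];b=cv2.imread("pics/w5.png")[135:190,335:390]
o=[]
for i in(a,b):
    i=cv2.resize(i,None,fx=7,fy=7,interpolation=cv2.INTER_CUBIC);g=cv2.cvtColor(i,cv2.COLOR_BGR2GRAY)
    lo,hi=np.percentile(g,[2,99.5]);o.append(np.clip((g-lo)/(hi-lo)*255,0,255).astype(np.uint8))
cv2.imwrite("pics/tang.png",np.hstack(o))
c1=cam("wrist",np.load("T4.npy"));c2=cam("wrist",np.load("T5.npy"))
A=lambda x,y:(x/2.1+130-.25,y/2.1+20-.25);B=lambda x,y:((x-336)/2.1+320-.25,y/2.1+20-.25)
h=tri([ray(*c1,A(90,74)),ray(*c2,B(383,73))]);print("handle",h.round(1))
print("post A@92",onz(*c1,A(165,498),92).round(1))
for n,p,q in(("cornNR",(322,158),(520,161)),("shoulder",(195,298),(427,297))):print(n,tri([ray(*c1,A(*p)),ray(*c2,B(*q))]).round(1))
for n,p in(("NL",(104,170)),("NR",(322,158)),("FL",(150,460))):print("plateA",n,onz(*c1,A(*p),14).round(1))
for n,p in(("NR",(520,161)),("FR",(513,451))):print("plateB",n,onz(*c2,B(*p),14).round(1))
```

```text
handle [481.5  53.2  93.7]
post A@92 [638.   33.2  92. ]
cornNR [524.8 115.    9.2]
shoulder [565.9  59.1  65.6]
plateA NL [510.4  18.4  14. ]
plateA NR [524.2 115.6  14. ]
plateA FL [651.7  -2.2  14. ]
plateB NR [524.9 113.8  14. ]
plateB FR [665.1  95.5  14. ]
```

View pics/tang.png

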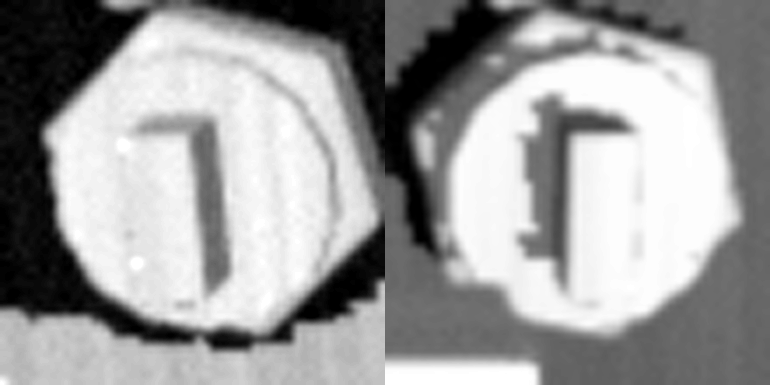

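The enlarged tang top has corners at A (191,132), (205,303), (127,135), (140,305), and at B (568,131), (573,302), (636,131), (640,302).

Run:
```python
from h import *
c1=cam("wrist",np.load("T4.npy"));c2=cam("wrist",np.load("T5.npy"))
A=lambda x,y:(x/7+195-.43,y/7+135-.43);B=lambda x,y:((x-385)/7+335-.43,y/7+135-.43)
for n,a,b in(("NR",(191,132),(636,131)),("FR",(205,303),(640,302)),("NL",(127,134),(568,131)),("FL",(140,305),(573,302)),("C",(165,218),(604.5,217))):
    print(n,tri([ray(*c1,A(*a)),ray(*c2,B(*b))]).round(1),onz(*c1,A(*a),81).round(1),onz(*c2,B(*b),81).round(1))
s=sense();T=pose();print(T.round(3))
def yaw(a,b):return np.degrees(np.arctan2(b[1]-a[1],b[0]-a[0]))
print("plate +y edge B",yaw((524.9,113.8),(665.1,95.5)),"near edge A",yaw((510.4,18.4),(524.2,115.6))-90)
a=onz(*c1,A(191,132),81);b=onz(*c1,A(205,303),81);print("tang A",yaw(a,b),np.linalg.norm(a-b))
a=onz(*c2,B(568,131),81);b=onz(*c2,B(573,302),81);print("tang B",yaw(a,b))
```

```text
NR [557.2  64.4  79.3] [557.   64.9  81. ] [556.8  64.2  81. ]
FR [576.1  61.7  82.8] [576.5  61.2  81. ] [576.6  61.9  81. ]
NL [556.   56.9  78.4] [555.8  57.7  81. ] [555.4  56.7  81. ]
FL [574.9  54.2  82.4] [575.4  53.7  81. ] [575.2  54.4  81. ]
C [566.   59.3  81. ] [566.   59.3  81. ] [565.9  59.3  81. ]
[[-9.82000e-01  1.87000e-01  0.00000e+00  5.77821e+02]
 [ 1.87000e-01  9.82000e-01  0.00000e+00  1.61530e+01]
 [-0.00000e+00  0.00000e+00 -1.00000e+00  2.11400e+02]
 [ 0.00000e+00  0.00000e+00  0.00000e+00  1.00000e+00]]
plate +y edge B -7.436649237769845 near edge A -8.080581381601107
tang A -10.902079800449942 19.940721291159548
tang B -6.766589842911192
```

Run:
```python
from h import *
m=camera_model("wrist");W=np.array(m["T_tool_cam"])
A=lambda x,y:(x/2.1+130-.25,y/2.1+20-.25);B=lambda x,y:((x-336)/2.1+320-.25,y/2.1+20-.25)
for n,p in(("NR",B(413,350)),("NL",A(309,348))):print(n,onz(m,W,p,4.5).round(1))
T=pose();R3=T[:3,:3];print("shift tool",(R3.T@(np.array([574.8,58.1,130])-T[:3,3])/25).round(3))
```

```text
NR [40.3 18.5  4.5]
NL [ 40.7 -16.3   4.5]
shift tool [0.432 1.625 3.256]
```

```bash
python3 -m crank '[[[0.2,0.6,0.5,0,0,0,0],[0.2,0.6,0.8,0,0,0,0],[0.04,0.4,0.8,0,0,-0.35,0],[0,0,0.8,0,0,0,0],[0,0,0.5,0,0,0,0],[0,0,0.2,0,0,0,0],[0,0,0,0,0,0,0],[0,0,0,0,0,0,0]]]' 60
python3 - <<'E'
from h import *
T=pose();R3=T[:3,:3];print(T.round(3),"shift",(R3.T@(np.array([574.4,57.4,92.5])-T[:3,3])/25).round(3),"yaw",np.degrees(np.arctan2(-T[1,0],-T[0,0])))
E
```

```text
time_s: 9.2
eef_pos: [574.9, 57.6, 122.1]
ee_rot: [0.001, 0.069, 0.998, -0.0]
force: [-0.3, 0.6, -2.5]
grip_width: 0.153
grip_force: 59.1
[[-9.90000e-01  1.38000e-01  1.00000e-03  5.74941e+02]
 [ 1.38000e-01  9.90000e-01 -0.00000e+00  5.76490e+01]
 [-1.00000e-03  0.00000e+00 -1.00000e+00  1.22055e+02]
 [ 0.00000e+00  0.00000e+00  0.00000e+00  1.00000e+00]] shift [ 0.022 -0.013  1.182] yaw -7.938027003277288
```

```bash
python3 -m crank '[[[0.02,-0.01,0.2,0,0,0,0],[0,0,0.2,0,0,0,0],[0,0,0.1,0,0,0,0],[0,0,0.1,0,0,0,0],[0,0,0.1,0,0,0,0],[0,0,0.05,0,0,0,0],[0,0,0,0,0,0,0],[0,0,0,0,0,0,0]]]' 60
python3 -m crank '[[[0,0,0.04,0,0,0,0],[0,0,0.04,0,0,0,0],[0,0,0.04,0,0,0,0],[0,0,0.04,0,0,0,0],[0,0,0.04,0,0,0,0],[0,0,0,0,0,0,0],[0,0,0,0,0,0,0],[0,0,0,0,0,0,0]]]' 60
```

```text
time_s: 10.0
eef_pos: [574.1, 57.5, 102.6]
ee_rot: [0.0, 0.069, 0.998, -0.0]
force: [-0.4, 0.1, -2.5]
grip_width: 0.153
grip_force: 59.1
time_s: 10.8
eef_pos: [574.0, 57.4, 97.6]
ee_rot: [0.0, 0.069, 0.998, -0.0]
force: [-0.4, 1.1, -2.6]
grip_width: 0.147
grip_force: 59.1
```

It slides in freely and is now about 8 mm down the tang. I'll seat it.

```bash
python3 -m crank '[[[0,0,0.04,0,0,0,0],[0,0,0.04,0,0,0,0],[0,0,0.04,0,0,0,0],[0,0,0.04,0,0,0,0],[0,0,0.03,0,0,0,0],[0,0,0.02,0,0,0,0],[0,0,0,0,0,0,0],[0,0,0,0,0,0,0]]]' 60
```

```text
time_s: 11.6
eef_pos: [574.0, 57.4, 92.5]
ee_rot: [0.0, 0.069, 0.998, -0.0]
force: [-1.2, 0.2, 0.2]
grip_width: 0.155
grip_force: 59.7
```

```bash
python3 -m crank '[[[0,0,0.03,0,0,0,0],[0,0,0.02,0,0,0,0],[0,0,0,0,0,0,0],[0,0,0,0,0,0,20],[0,0,0,0,0,0,40],[0,0,0,0,0,0,40],[0,0,0,0,0,0,40],[0,0,-0.3,0,0,0,40]]]' 60
python3 -m crank '[[[0,0,-0.7,0,0,0,40],[0.5,0,-0.9,0,0,-0.5,40],[0.8,0,0,0,0,-0.5,40],[0.8,0,0,0,0,-0.5,40],[0.8,0,0,0,0,0,40],[0.3,0,0,0,0,0,30],[0,0,0,0,0,0,30],[0,0,0,0,0,0,30]]]' 20
python3 - <<'E'
from h import *
T=pose();th=np.radians(184.1);c=np.array([566,59.3]);p=np.append(c+85*np.array([np.cos(th),np.sin(th)]),68)
print(sense()["joints"],"shift",(T[:3,:3].T@(p-T[:3,3])/25).round(3),"toolx",np.degrees(np.arctan2(T[1,0],T[0,0]))%360)
np.save("T6.npy",T);cv2.imwrite("pics/w6.png",capture("wrist"));cv2.imwrite("pics/s6.png",capture("scene"))
t=capture("top");a=cv2.resize(t[120:220,250:350],None,fx=4,fy=4,interpolation=3);b=cv2.resize(cv2.imread("pics/s6.png")[190:290,270:370],None,fx=4,fy=4,interpolation=3)
cv2.imwrite("pics/chk.png",np.hstack([a,b]))
E
```

```text
time_s: 12.4
eef_pos: [573.5, 57.5, 97.9]
ee_rot: [-0.001, 0.069, 0.998, 0.0]
force: [-0.8, 0.2, 0.1]
grip_width: 0.469
grip_force: 0.0
time_s: 13.2
eef_pos: [495.1, 58.5, 138.9]
ee_rot: [0.001, -0.035, 0.999, -0.0]
force: [0.3, -0.8, 0.5]
grip_width: 0.352
grip_force: 0.0
[-1.17905837e-01  3.50424386e-01  1.70389584e+00  3.16859793e-06
  1.08619078e+00 -1.75948410e+00] shift [ 0.57  -0.17   2.835] toolx 184.05542760050693
```

View pics/chk.png

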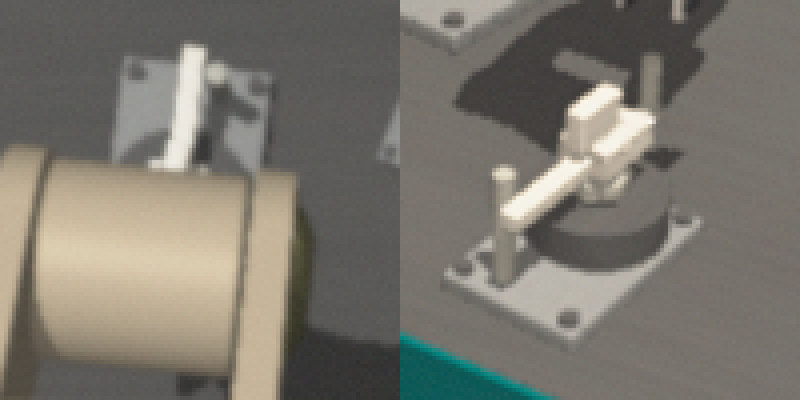

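The key is seated on the screw, with its arm on the post's +y side, as the picture's left panel shows (arm at (185,110), post at (218,73)). Next I'll straddle the handle.

```bash
python3 -m crank '[[[0.57,-0.17,0.2,0,0,0,30],[0,0,0.4,0,0,0,30],[0,0,0.6,0,0,0,30],[0,0,0.6,0,0,0,30],[0,0,0.5,0,0,0,30],[0,0,0.35,0,0,0,30],[0,0,0.15,0,0,0,30],[0,0,0,0,0,0,30]]]' 20
python3 -m crank '[[[0,0,0,0,0,0,22],[0,0,0,0,0,0,22],[0,0,0,0,0,0,20],[0,0,0,0,0,0,20],[0,0,0,0,0,0,20],[0,0,0,0,0,0,20],[0,0,0,0,0,0,20],[0,0,0,0,0,0,20]]]' 20
python3 -c "
from h import *;m=camera_model('wrist');print(sense()['joints'][5],pose()[:3,3])"
```

```text
time_s: 14.15
eef_pos: [480.4, 53.4, 68.2]
ee_rot: [-0.0, -0.035, 0.999, 0.0]
force: [0.1, 0.7, 0.2]
grip_width: 0.346
grip_force: 0.0
time_s: 14.95
eef_pos: [480.3, 53.3, 68.5]
ee_rot: [-0.0, -0.036, 0.999, 0.0]
force: [-1.0, -0.6, -0.4]
grip_width: 0.231
grip_force: 0.0
-1.7743143020760996 [480.32405824  53.30815882  68.52736629]
```

```bash
cat > st.py <<'E'
from h import *
s=sense();T=pose();d=T[:2,3]-np.array([566,59.3])
print("Ftool",(T[:3,:3].T@np.array(s["force"])).round(2),"r",np.linalg.norm(d).round(1),"ang",np.degrees(np.arctan2(d[1],d[0])).round(1)%360,"toolx",(np.degrees(np.arctan2(T[1,0],T[0,0]))%360).round(1),"z",T[2,3].round(1),"t",s["time_s"])
E
python3 -m crank '[[[0,0.178,0,0,0,0.375,20],[-0.01,0.178,0.01,0,0,0.375,20],[0,0.178,0.01,0,0,0.375,20],[-0.01,0.178,0,0,0,0.375,20],[0,0.178,0.01,0,0,0.375,20],[-0.01,0.178,0.01,0,0,0.375,20],[0,0,0,0,0,0,20],[0,0,0,0,0,0,20]]]' >/dev/null; python3 st.py
python3 -m crank '[[[0,0,0,0,0,0,20],[0,0.178,0.01,0,0,0.375,20],[-0.01,0.178,0,0,0,0.375,20],[0,0.178,0.01,0,0,0.375,20],[-0.01,0.178,0,0,0,0.375,20],[0,0,0,0,0,0,20],[0,0,0,0,0,0,20],[0,0,0,0,0,0,20]]]' >/dev/null; python3 st.py
```

```text
Ftool [ 0.55 -1.57  0.07] r 85.9 ang 166.2 toolx 166.2 z 67.5 t 15.75
Ftool [-0.55 -0.24 -0.79] r 85.7 ang 154.4 toolx 154.1 z 67.0 t 16.55
```

```bash
python3 -m crank '[[[-0.02,0.178,0,0,0,0.375,20],[-0.01,0.178,0.01,0,0,0.375,20],[0,0.178,0.01,0,0,0.375,20],[-0.01,0.178,0,0,0,0.375,20],[0,0.178,0.01,0,0,0.375,20],[-0.01,0.178,0.01,0,0,0.375,20],[0,0,0,0,0,0,20],[0,0,0,0,0,0,20]]]' >/dev/null; python3 st.py
```

```text
Ftool [-0.57  0.93 -0.42] r 85.0 ang 136.5 toolx 136.2 z 66.0 t 17.35
```

```bash
python3 -m crank '[[[0,0.178,0,0,0,0.375,20],[-0.01,0.178,0.01,0,0,0.375,20],[0,0.178,0.01,0,0,0.375,20],[-0.01,0.178,0,0,0,0.375,20],[0,0.178,0.01,0,0,0.375,20],[0,0.178,0.01,0,0,0.375,20],[0,0,0,0,0,0,20],[0,0,0,0,0,0,20]]]' >/dev/null; python3 st.py
```

```text
Ftool [ 0.09 -1.48 -0.77] r 85.1 ang 118.5 toolx 118.2 z 65.0 t 18.15
```

```bash
python3 -m crank '[[[0,0.178,0,0,0,0.375,20],[-0.01,0.178,0.01,0,0,0.375,20],[0,0.178,0,0,0,0.375,20],[-0.01,0.178,0,0,0,0.375,20],[0,0.178,0.01,0,0,0.375,20],[0,0,0,0,0,0,20],[0,0,0,0,0,0,20],[0,0,0,0,0,0,20]]]' >/dev/null; python3 st.py
```

```text
Ftool [-0.69 -5.55 -4.92] r 85.2 ang 104.1 toolx 103.2 z 64.5 t 18.95
```

Clamping has begun, at about 5.5 N. From here I'll use small steps and watch the vertical force.

```bash
python3 -m crank '[[[0,0,-0.03,0,0,0,20],[0,0.06,0,0,0,0.125,20],[0,0.06,0,0,0,0.125,20],[0,0.06,0,0,0,0.125,20],[0,0,0,0,0,0,20],[0,0,0,0,0,0,20],[0,0,0,0,0,0,20],[0,0,0,0,0,0,20]]]' >/dev/null; python3 st.py
python3 -m crank '[[[0,0,0,0,0,0,20],[0,0,0,0,0,0,20],[0,0,0,0,0,0,20],[0,0,0,0,0,0,20],[0,0,0,0,0,0,20],[0,0,0,0,0,0,20],[0,0,0,0,0,0,20],[0,0,0,0,0,0,20]]]' >/dev/null; python3 st.py
```

```text
Ftool [ 0.62 -8.59 -2.27] r 85.2 ang 101.7 toolx 100.2 z 64.6 t 19.75
Ftool [-0.9  -8.61 -2.13] r 85.2 ang 101.7 toolx 100.2 z 64.6 t 20.55
```

```bash
python3 -m crank '[[[0,0.04,0,0,0,0.08,20],[0,0.03,0,0,0,0.06,20],[0,0,0,0,0,0,20],[0,0,0,0,0,0,20],[0,0,0,0,0,0,20],[0,0,0,0,0,0,20],[0,0,0,0,0,0,20],[0,0,0,0,0,0,20]]]' >/dev/null; python3 st.py
python3 -m crank '[[[0,0,0,0,0,0,20],[0,0,0,0,0,0,20],[0,0,0,0,0,0,20],[0,0,0,0,0,0,20],[0,0,0,0,0,0,20],[0,0,0,0,0,0,20],[0,0,0,0,0,0,20],[0,0,0,0,0,0,20]]]' >/dev/null; python3 st.py
```

```text
Ftool [ -1.14 -11.2   -3.41] r 85.2 ang 100.7 toolx 99.1 z 64.6 t 21.35
Ftool [ -0.94 -10.77  -4.22] r 85.3 ang 100.7 toolx 99.1 z 64.6 t 22.15
```

The push is about 11 N, within 8–12 N. I'll back off, lift clear and check.

```bash
python3 -m crank '[[[0,-0.1,0,0,0,0,20],[0,-0.08,0,0,0,0,26],[0,0,0,0,0,0,30],[0,0,0,0,0,0,30],[0,0,-0.2,0,0,0,30],[0,0,-0.6,0,0,0,30],[0,0,-0.8,0,0,0,30],[0,0,-0.8,0,0,0,30]]]' >/dev/null; python3 st.py
python3 -m crank '[[[0.5,0,-0.8,0,0,0,30],[0.8,0,-0.8,0,0,0,30],[0.8,0,-0.5,0,0,0,30],[0.5,0,0,0,0,0,30],[0,0,0,0,0,0,30],[0,0,0,0,0,0,30],[0,0,0,0,0,0,30],[0,0,0,0,0,0,30]]]' >/dev/null; python3 st.py
python3 - <<'E'
from h import *
a=capture("scene")[190:290,270:370];b=capture("top")[120:220,250:350]
cv2.imwrite("pics/fin.png",cv2.resize(np.hstack([b,a]),None,fx=4,fy=4,interpolation=3))
E
```

```text
Ftool [-0.25 -0.52 -0.04] r 85.3 ang 102.1 toolx 99.0 z 126.3 t 22.95
Ftool [ 0.88 -0.15 -0.25] r 149.5 ang 100.8 toolx 98.9 z 177.3 t 23.75
```

View pics/fin.png

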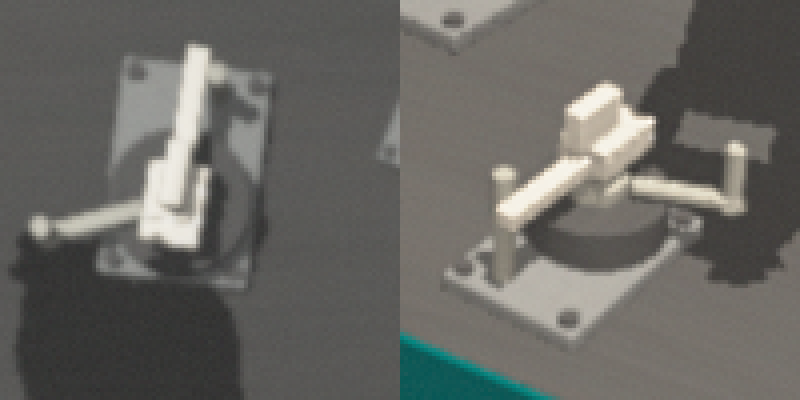

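The top panel shows the lever swung to +y, with its handle at about (40,228). The key is still on the screw, its arm resting against the post. The robot is clear, so I'm handing in.

```bash
python3 -c "
from rig import *;print(finish_job())"
```

```text
the job is handed in; nothing more can be done
None
```

I fitted the key fully down on the screw, its arm against the post, and tightened the jam nut to a measured push of about 11 N; the job is handed in with the robot clear, but no verdict came back and the clamp force itself could not be read.

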